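# Free the tight ceramic plug from the test port

## Task

Swing the steel hasp off the white ceramic plug, about a quarter turn towards its open side, then take the plug by its upright tab and rock it side to side, towards one black strip and then the other, until both strips are worked back and it frees. Lift it straight up and finish still holding it, upright and still, just clear above its port, with its foot 2 to 4 cm above the yellow plate. Leave the hasp open and do not disturb the other things on the bench.

Things in the scene. Friction and masses are not known exactly. Their poses are not given: they have to be found in the camera images.
- port_mouth (a point): Centre of the port's opening, level with the yellow plate's top, 40 mm above the bench. Fixed square block 190 x 190 x 40 mm, yellow top, aluminium edge, turned up to 0.4 rad either way between runs. Its y axis is the direction in which the plug is rocked (left strip on +y, right strip on -y), z is up, -x is the robot's side, to which the hasp opens.
- rock_axis (a point): Fixed point in the port, 21 mm below port_mouth: the plug's rounded foot rocks about the line through it along the port's x axis. The plug can tilt up to about 0.28 rad either way once the hasp is off.
- plug_mid (a point): Centre, half-way up, of the loose white ceramic plug (0.18 to 0.35 kg, 97 mm tall: underside 48.5 mm below, top 48.5 mm above). Seated: 16.5 mm above the yellow plate, axes as the port's. Above the foot it has 36 mm wide shoulders, then a 44 (x) by 30 (y) mm neck, then the tab. Pulled straight up it rises only 3 mm, then its shoulders catch under the strips.
- plug_tab (a point): Centre of the plug's flat upright tab, the place to grasp: 12 mm thick in the plug's x, 30 mm wide in y, 52 mm tall (26 mm above and below this point). 22.5 mm above plug_mid; seated, 39 mm above the yellow plate.
- hasp (a joint): Steel hasp, a flat bar 5 x 11 mm that swings level about an upright pivot right (-y) of the port, over the plug's front ledge; its top is 21.5 mm above the yellow plate. 0 rad: across the plug, along the port's +y (starts 0 to 0.1); grows anticlockwise seen from above, free end towards -x; 1.57 points along -x; stop at 1.8. Light friction (1.5 N at the knob), stays where left.
- hasp_knob (a point): Centre of the upright red knob at the hasp's free end: a round pin 12 mm across and 34 mm tall (17 mm above and below this point), standing on the bar, 88 mm from the pivot.
- hasp_pivot (a point): Point on the hasp's upright pivot axis, at the height of the knob's centre; fixed to the port.
- strip_left (a joint): Left (+y) black strip, 38 (x) by 30 (y) by 10 mm tall, its top 10.5 mm above the yellow plate, its inner edge over the plug's shoulder. Slides outward only, against 6 N of stiff friction, and stays. In m: 0 fully in (starts 0 to 0.0008), 0.009 fully back, clear of the shoulder from 0.003. The plug's neck pushes it back: a tilt of 0.12 rad this way just clears it, 0.2 rad clears it well.
- strip_right (a joint): Right (-y) black strip, as the left one but sliding to -y.
- weight: Bystander: small brass calibration weight, 22 mm across, 29 mm tall, standing on the far left corner of the yellow plate; origin under its centre.
- bush: Bystander: small white ceramic bush, 24 mm across, 20 mm tall, standing on the far right corner of the yellow plate; origin under its centre.
- crucible: Bystander: white ceramic crucible, an open cup 60 mm across, 55 mm tall; origin under its centre.
- jar: Bystander: amber glass jar with black cap, 56 mm across, 90 mm tall; origin under its centre.
- tin: Bystander: bare aluminium tin, 60 mm across, 75 mm tall; origin under its centre.
- wrench: Bystander: steel wrench 160 mm long, lying on the bench; origin near its middle, on the bench.
- sleeve: Bystander: white ceramic sleeve, 44 mm across, 35 mm tall, standing on the brown wooden board; origin under its centre.
Things that resemble listed ones, but are neither listed nor needed, are in the scene too. What is shaped like the part that bears plug_mid but purple or turquoise is not meant.

How it is judged (in metres and radians):
On the way, in this order (a step that is already met when the one before it is completed fails the run):
1. the hasp is swung off the plug (past 1.0 rad) with the plug still seated (value of joint hasp above 1 rad and z of plug_mid in the frame of port_mouth below 0.026 m), for 0.1 s.
2. the plug is rocked towards one strip and works it back (over 2 mm), still in its port (value of joint any of strip_left, strip_right above 0.002 m and angle between plug_mid's own z axis and vertical above 0.06 rad and z of plug_mid in the frame of port_mouth below 0.026 m).
3. the plug is rocked the other way and both strips are back (over 2 mm), still in its port (value of joint each of strip_left, strip_right above 0.002 m and angle between plug_mid's own z axis and vertical above 0.06 rad and z of plug_mid in the frame of port_mouth below 0.026 m).
At the end, for the whole second after the job is handed in: The plug is held in the fingers, still (under 30 mm/s), touching no part of the port, its underside 12 to 60 mm above the yellow plate, its centre within 30 mm of the port's axis seen from above, tilted less than 0.25 rad, and the hasp open past 1.0 rad (z of plug_mid in the frame of port_mouth between 0.0605 and 0.1085 m and horizontal distance between plug_mid and port_mouth below 0.03 m and angle between plug_mid's own z axis and vertical below 0.25 rad and linear speed of plug below 0.03 m/s and contact force between the fingers and plug above 1 N and contact force between plug and port below 0.1 N and value of joint hasp above 1 rad); the arm keeps its last pose, push and grip.
It fails at once if a bystander is disturbed (moved more than 30 mm) (distance of any of weight, bush, crucible, jar, tin, wrench, sleeve from where it was at the start of the episode above 0.03 m).
It also fails if it takes over 48 s, if anything falls off the work surface, if the arm or the gripper's body presses on something with over 40 N, if the wrist force passes 120 N, or if a joint passes its speed limit or range.

## Robot

A 6-joint arm with a two-finger parallel gripper is mounted at the origin on the work surface. World frame = base frame: x ahead of the robot, y to its left, z up, the work surface at z = 0. Lengths are in mm, angles in degrees, forces in N, time in s.
With the tool pointing down it reaches from about 350 to 850 mm from the base axis. Payload 8.1 kg.
Tool frame: the origin (TCP) lies at the very end of the fingers, on their centre line; the grasp point (between the pads) lies 19 mm behind it; z points along the fingers, y is the line along which they close (so a half turn about z gives the same grasp; the last joint's range is limited). The gripper opens to 85 mm and grips with 20 to 120 N. Pads are 22 mm wide; open, the fingers measure 114 mm over their backs; the gripper's body (76 mm by 85 mm) begins 54 mm behind the grasp point. The pads swing forward as they close: fully open they stand 13 mm farther back than shut.
Start: joints at [70.737, 7.471, 85.268, -0, 87.261, -4.893], TCP at [148.885, 581.239, 231.292] pointing down, gripper open.
Joint ranges: [-169.43, 169.43], [-51.17, 129.36], [1.28, 143.12], [-76.62, 256.62], [0, 156.53], [-152.29, 152.29]. Speed limits (degrees/s): [136.94, 136.94, 159.86, 180, 180, 180].

## Interface

Orientations are given as [roll, pitch, yaw] about the fixed x, y, z axes, in that order (R = Rz(yaw) Ry(pitch) Rx(roll)).
In Python, from bench import * gives the robot as it stands.
- The arm moves only by the tool play_rows, never from a script. Its argument "increments" is a list of rows, each a list of 3 entries, a list of its own where there are three numbers: the gripper's target within -1 to 1 (fully open at 1, half-way at 0, shut at -1), then the shift along the tool's x, y, z in mm, then the turn about the tool's z in rad. A call has 1 to 12 rows; each row shifts and turns the commanded pose from where the row before left it, along the tool's axes as they then stand; what a row does not reach is not made up. A row lasts 1/12 s, in which the tool goes at most 41.7 mm and 7.16 degrees, less where a joint would pass 70% of its speed; a pose out of reach is approached as far as the arm can. A call is refused whole if a number of a shift passes 41.7 or a number of a turn 0.125, either way. A call with a gripper value outside its range is refused whole. The fingers move at their own pace and stop on an object; "force" is the grip in N (left out, the last holds). Time passes only in rows, so rows that do not move let the fingers close. It gives the time, the measured TCP pose, the force, the opening and the grip force at its end, in the units of the state.
- sense(): the state, without advancing time (a new reading comes with each control period).
- snapshot(name): name is "side" or "top"; returns a dict with "color" (480x640x3 uint8, red, green, blue), "intrinsics" (3x3 intrinsics, pixels), "k1" (the pictures are not rectified: a ray, as slopes to the right and down, at radius r is drawn at 1 + k1 r^2 times it, then the intrinsics apply), "world_from_camera" (4x4, takes a point from camera to world coordinates). Camera axes: x right, y down, z forward; pixel columns grow to the right and rows downward; lengths in mm; the calibration is good to about 2 mm. A picture is of the moment at which its call begins. There is no depth.
- hand_in(): hands the job in; it is judged then, once.
Trained networks look in a picture, given as the dict that the camera call returned (one of the last four; its "shot" number tells which), for a name from the list of things; names that differ only in an ending like _2 or _b are one class to them, and where a whole thing is asked for, a point or a joint stands for the part that bears it (a point fixed in the world has none). Each returns a list of dicts, best first, with "p" (0 to 1); they miss things now and then, are a little off and sometimes report something else, mostly with a low value. They report only what shows in the picture. A call takes as long as a camera call. They do not tell look-alikes from the thing itself.
- find_in(query, picture): "xyz" ([x, y, z] in mm, in the coordinates of the camera as it stood for that picture, good to about 4 mm: the middle of the surface that is visible of it).
- regions_of(query, picture): "mask" (480x640 bool, what is visible of it).
- pinpoint(query, picture): "xyz" ([x, y, z] in mm, in the coordinates of the camera as it stood for that picture, good to about 4 mm: a listed point, or the origin of a listed thing).
The state is a dict: "time": time; "joint_pos": joint angles; "qd": joint speeds; "joint_efforts": joint torques, N m; "tool_pos": TCP position; "tcp_rot": TCP orientation; "ft_force": force on the tool from outside, world axes, zero at the start; "wrist_torque": the same for the moment, N m; "finger_gap": finger opening in mm; "grip_force": force on a finger pad.
Only numpy, scipy, OpenCV 4.12 (cv2) and the standard library are available. Lean on these libraries where they do the work, as an engineer would, in place of code of your own. Each camera call takes 0.05 s, during which the arm holds its last target. There are 200 camera calls.

## Working session

There is one attempt and no reset: what is moved stays moved. The work goes in short steps, Python scripts to look and compute and a tool call to move; the robot and the scene stay as the last step left them, time stands still between calls to the robot, and variables do not carry over. Pictures are saved under pics/ and viewed, at most 10 in all, crops included, and the job is handed in when it is done.

Besides the shell and the picture viewer there is one more tool, called as name(argument=value, ...) on one line, values as JSON. play_rows: Moves the arm, as the interface text tells. Its arguments: {"type":"object","properties":{"increments":{"type":"array","items":{"type":"array"}},"force":{"type":"number"}},"required":["increments"]}

```bash
mkdir -p pics; cat > h.py <<'E'
from bench import *
import numpy as np, cv2
def w(s,p):
    M=np.array(s["world_from_camera"]); return (M@np.r_[p,1])[:3]
def look(cams=("top","side"),qs=("port_mouth","plug_mid","plug_tab","hasp_knob","hasp_pivot","rock_axis")):
    out={}
    for c in cams:
        s=snapshot(c); out[c]=s
        for q in qs:
            for r in pinpoint(q,s)[:3]:
                print(c,q,np.round(w(s,r["xyz"]),1),round(r["p"],2))
    return out
def proj(s,P):
    M=np.linalg.inv(np.array(s["world_from_camera"])); c=(M@np.r_[P,1])[:3]
    x=c[:2]/c[2]; x=x*(1+s["k1"]*(x@x)); K=np.array(s["intrinsics"]); return (K@np.r_[x,1])[:2]
def level(s,uv,z):
    K=np.array(s["intrinsics"]); d=np.zeros(5); d[0]=s["k1"]
    y=(np.array(uv)-K[:2,2])/[K[0,0],K[1,1]]; x=y.copy()
    for _ in range(20): x=y/(1+s["k1"]*(x@x))
    M=np.array(s["world_from_camera"]); v=M[:3,:3]@np.r_[x,1]; o=M[:3,3]
    return o+v*(z-o[2])/v[2]
E
python3 - <<'E'
from h import *
o=look()
for c in o: cv2.imwrite(f"pics/{c}0.png",o[c]["color"][:,:,::-1])
s=sense(); print(s["tool_pos"],s["tcp_rot"],s["finger_gap"])
print(o["top"]["world_from_camera"],o["side"]["world_from_camera"])
E
```

```text
top port_mouth [640.7   2.3  42.6] 0.85
top plug_mid [575.  195.6  47.7] 0.72
top plug_mid [476.6  37.7  52.5] 0.59
top plug_mid [ 573.  -159.2   52.8] 0.53
top plug_tab [644.6   7.2  81. ] 0.71
top plug_tab [ 569.1 -157.1   66.8] 0.66
top plug_tab [474.7  44.1  72.6] 0.57
top hasp_knob [620.7  42.   76.5] 0.47
top hasp_pivot [632.8 -40.8  79.7] 0.92
top rock_axis [645.2   6.3  19.7] 0.9
side port_mouth [648.3   8.2  43.7] 0.79
side plug_mid [ 658.9 -164.2   45.3] 0.86
side plug_mid [ 567.4 -165.    51.9] 0.68
side plug_mid [578.8 195.1  47.7] 0.68
side plug_tab [577.  191.4  74. ] 0.83
side plug_tab [474.6  42.9  72. ] 0.82
side plug_tab [ 662.5 -164.    70.6] 0.78
side hasp_knob [622.1  43.4  78.6] 0.77
side hasp_pivot [632.6 -43.6  77.2] 0.57
side rock_axis [645.4   6.7  21.3] 0.86
side rock_axis [705.4 -44.9  36.3] 0.66
side rock_axis [ 593.8 -405.9   12.3] 0.41
[148.86424561 581.23371321 231.28751638] [-1.79998484e+02 -1.10296427e-03  1.65630715e+02] 85.42506081327478
[[ 2.43141503e-02 -9.97641024e-01  6.41966401e-02  4.36633840e+02]
 [-9.99599860e-01 -2.51899297e-02 -1.28680573e-02 -5.52711194e+00]
 [ 1.44548108e-02 -6.38580766e-02 -9.97854300e-01  1.66393599e+03]
 [ 0.00000000e+00  0.00000000e+00  0.00000000e+00  1.00000000e+00]] [[ 9.03927793e-01 -2.59645572e-01  3.39851030e-01  1.71940434e+02]
 [-4.27666812e-01 -5.41398199e-01  7.23870905e-01 -8.03062905e+02]
 [-3.95513931e-03 -7.99670036e-01 -6.00426673e-01  7.28848204e+02]
 [ 0.00000000e+00  0.00000000e+00  0.00000000e+00  1.00000000e+00]]
```

```bash
ls pics
```

```text
side0.png
top0.png
```

```bash
python3 - <<'E'
import cv2
from h import *
s=cv2.imread("pics/side0.png"); t=cv2.imread("pics/top0.png")
S=snapshot("top");D=snapshot("side")
a=proj(S,[645,6,60]);b=proj(D,[645,6,60]);print(a,b)
def crop(im,c,r,k):
    x,y=int(c[0]),int(c[1]); return cv2.resize(im[max(0,y-r):y+r,max(0,x-r):x+r],(390,390),interpolation=cv2.INTER_CUBIC)
cv2.imwrite("pics/c1.png",np.hstack([crop(t,a,60,0),crop(s,b,80,0)]))
E
```

```text
[307.71282775 199.72639734] [358.78134074 232.10373353]
```

View pics/side0.png

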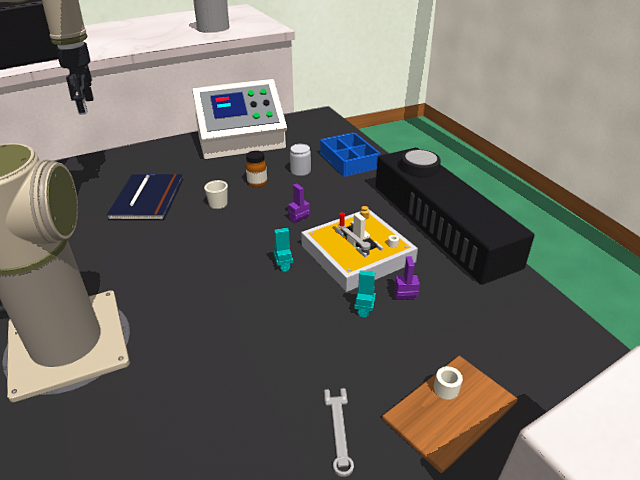

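View pics/c1.png

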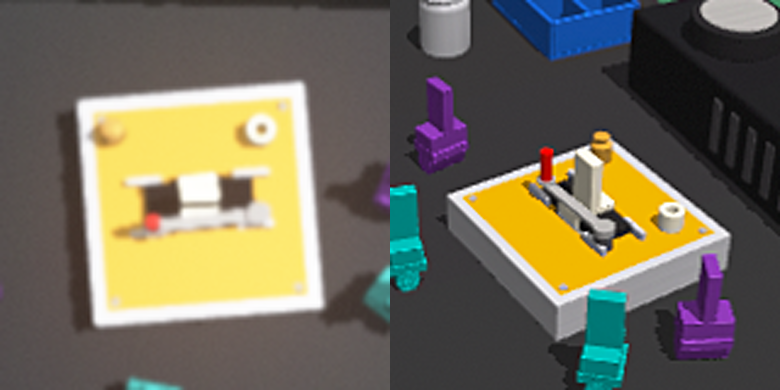

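The side view shows the port at about (358,245), with the red knob at (342,219), the white plug beside it, and coloured decoys around it. Next I'll get the plate's centre and yaw from its yellow top.

```bash
python3 - <<'E'
from h import *
for c in("top","side"):
    s=snapshot(c); p=proj(s,[645,6,40]); hsv=cv2.cvtColor(s["color"],cv2.COLOR_RGB2HSV)
    m=cv2.inRange(hsv,(18,120,90),(35,255,255)); x,y=p.astype(int); z=np.zeros_like(m); r=75; z[y-r:y+r,x-r:x+r]=m[y-r:y+r,x-r:x+r]
    n,l,st,_=cv2.connectedComponentsWithStats(z); k=1+np.argmax(st[1:,4])
    q=np.array([level(s,(u,v),40)[:2] for v,u in np.argwhere(l==k)],np.float32)
    (cx,cy),wh,a=cv2.minAreaRect(q); print(c,cx,cy,wh,a)
    for P in [[0,0,0]]: pass
    # tab top & knob blobs
    red=cv2.inRange(hsv,(0,150,80),(6,255,255))|cv2.inRange(hsv,(174,150,80),(180,255,255)); z[:]=0; z[y-r:y+r,x-r:x+r]=red[y-r:y+r,x-r:x+r]
    uv=np.argwhere(z)[:,::-1].mean(0); print("knob",uv,level(s,uv,78.5 if c=="side" else 85))
    for q in("weight","bush"):
        for f in pinpoint(q,s)[:2]: print(q,np.round(w(s,f["xyz"])),f["p"])
E
```

```text
top 643.7604370117188 5.9140472412109375 (163.3716278076172, 164.63221740722656) 5.960846424102783
knob [293.2        206.06666667] [623.8493152   43.82570537  85.        ]
weight [696.  78.  45.] 0.58
bush [703. -46.  40.] 0.47
side 648.463623046875 19.198959350585938 (180.6643829345703, 195.7102508544922) 5.752208232879639
knob [341.62711864 218.37288136] [622.53710135  47.41509212  78.5       ]
weight [703.  83.  39.] 0.58
bush [620.  42.  78.] 0.57
bush [707. -42.  38.] 0.45
```

play_rows(increments=[[1,[-32.87,-22.42,4.5],0],[1,[-32.87,-22.42,4.5],0],[1,[-32.87,-22.42,4.5],0],[1,[-32.87,-22.42,4.5],0],[1,[-32.87,-22.42,4.5],0],[1,[-32.87,-22.42,4.5],0],[1,[-32.87,-22.42,4.5],0],[1,[-32.87,-22.42,4.5],0],[1,[-32.87,-22.42,4.5],0],[1,[-32.87,-22.42,4.5],0],[1,[-32.87,-22.42,4.5],0],[1,[-32.87,-22.42,4.5],0]], force=20)

```text
time: 2.1
tool_pos: [465.3, 221.0, 177.4]
tcp_rot: [180.0, 0.0, 165.6]
ft_force: [0.3, 0.5, 0.2]
finger_gap: 85.4
grip_force: 0.0
```

play_rows(increments=[[1,[-32.87,-22.42,4.5],0],[1,[-32.87,-22.42,4.5],0],[1,[-32.87,-22.42,4.5],0],[1,[-32.87,-22.42,4.5],0],[1,[-32.87,-22.42,4.5],0],[1,[-32.87,-22.42,4.5],0]])

```text
time: 2.6
tool_pos: [623.0, 41.7, 150.1]
tcp_rot: [180.0, 0.0, 165.6]
ft_force: [1.4, 0.3, 1.5]
finger_gap: 85.5
grip_force: 0.0
```

play_rows(increments=[[1,[0,0,0],0.1217],[1,[0,0,0],0.1217],[1,[0,0,0],0.1217],[1,[0,0,0],0.1217],[1,[0,0,0],0.1217],[1,[0,0,0],0.1217],[1,[0,0,0],0.1217],[1,[0,0,0],0.1217],[1,[0,0,0],0.1217],[1,[0,0,0],0.1217],[0,[0,0,0],0],[0,[0,0,0],0]])

```text
time: 3.6
tool_pos: [621.9, 43.5, 150.3]
tcp_rot: [-180.0, 0.0, 96.1]
ft_force: [-0.9, -0.1, -0.0]
finger_gap: 63.9
grip_force: 0.0
```

```bash
python3 - <<'E'
from h import *
s=sense(); print(s["tool_pos"],s["tcp_rot"],s["finger_gap"],s["joint_pos"])
o=look(qs=("hasp_knob","hasp_pivot","plug_tab","port_mouth"))
b=proj(o["side"],[645,6,80]); x,y=b.astype(int)
cv2.imwrite("pics/c2.png",cv2.resize(o["side"]["color"][y-80:y+60,x-90:x+90,::-1],None,fx=4,fy=4,interpolation=cv2.INTER_CUBIC))
E
```

```text
[621.87423307  43.46256231 150.28127382] [-1.79996791e+02  5.72824173e-04  9.61219183e+01] 63.937925273209196 [-7.12651806e-01  1.38549426e+01  8.66409886e+01 -9.66770875e-04
  7.95071866e+01 -6.83439399e+00]
top hasp_knob [622.8  40.6  78.5] 0.51
top hasp_pivot [633.5 -43.5  83. ] 0.86
top plug_tab [ 664.5 -166.    72.3] 0.73
top plug_tab [ 596.4 -398.6   14.6] 0.54
top plug_tab [476.3  43.2  70.4] 0.53
top port_mouth [642.6   2.2  40.5] 0.75
side hasp_knob [617.5  40.9  79.8] 0.81
side hasp_pivot [635.5 -41.8  77.6] 0.76
side hasp_pivot [641.1   8.4  53.8] 0.47
side plug_tab [579.2 190.2  75.6] 0.91
side plug_tab [643.6   4.7  82. ] 0.78
side plug_tab [ 571.6 -162.4   72.4] 0.72
side port_mouth [645.9   5.1  45.2] 0.78
```

View pics/c2.png

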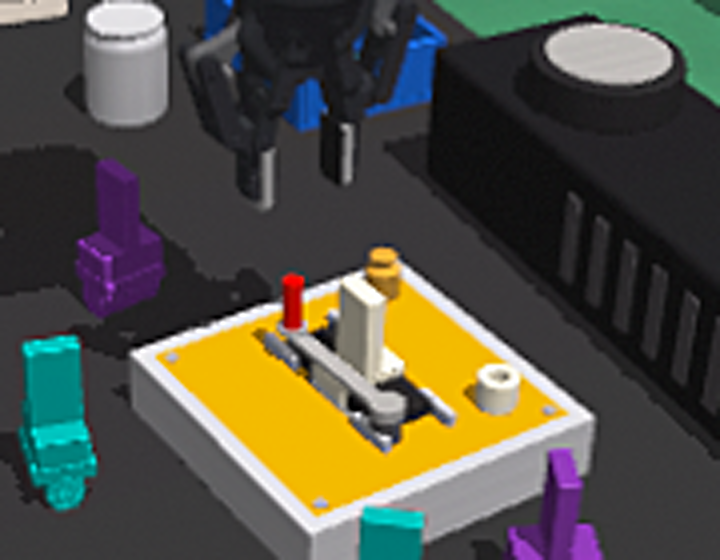

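The view shows the open fingers centred over the red knob (crop 292,300), clear of the plug tab. I'll go down around the knob and close to a loose cage.

play_rows(increments=[[0,[0,0,20],0],[0,[0,0,20],0],[0,[0,0,20],0],[0,[0,0,18],0],[0,[0,0,0],0],[-0.55,[0,0,0],0],[-0.55,[0,0,0],0],[-0.55,[0,0,0],0],[-0.55,[0,0,0],0],[-0.55,[0,0,0],0],[-0.55,[0,0,0],0],[-0.55,[0,0,0],0]], force=20)

```text
time: 5.1
tool_pos: [622.2, 43.5, 72.8]
tcp_rot: [180.0, 0.0, 95.9]
ft_force: [0.4, 0.1, 0.4]
finger_gap: 19.2
grip_force: 0.0
```

```bash
python3 - <<'E'
from h import *
s=sense(); print(s["tool_pos"],s["tcp_rot"],s["finger_gap"],s["ft_force"],s["grip_force"])
S=snapshot("side")
b=proj(S,[630,15,80]); x,y=b.astype(int)
cv2.imwrite("pics/c3.png",cv2.resize(S["color"][y-50:y+50,x-65:x+65,::-1],None,fx=5,fy=5,interpolation=cv2.INTER_CUBIC))
# swing rows: 88 mm radius arc, pivot-based, fixed tool turn -0.1/row
E
```

```text
[622.15639907  43.47947209  72.79757561] [1.79958860e+02 3.40940364e-03 9.59023063e+01] 19.168893181184526 [0.36311886 0.14102624 0.39170071] 0.0
```

View pics/c3.png

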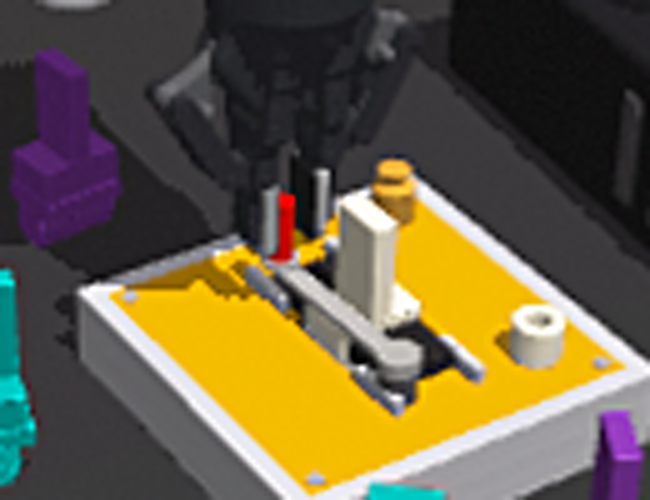

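The knob (crop 285,225) is caged between the pads. Next is the arc about the pivot.

play_rows(increments=[[-0.55,[-0.44,-8.79,0],-0.1],[-0.55,[-0.44,-8.79,0],-0.1],[-0.55,[-0.44,-8.79,0],-0.1],[-0.55,[-0.44,-8.79,0],-0.1],[-0.55,[-0.44,-8.79,0],-0.1],[-0.55,[-0.44,-8.79,0],-0.1],[-0.55,[-0.44,-8.79,0],-0.1],[-0.55,[-0.44,-8.79,0],-0.1]])

```text
time: 5.82
tool_pos: [562.0, 10.3, 72.7]
tcp_rot: [180.0, 0.1, 142.0]
ft_force: [1.9, 0.6, -1.1]
finger_gap: 18.9
grip_force: 0.8
```

play_rows(increments=[[-0.55,[-0.44,-8.79,0],-0.1],[-0.55,[-0.44,-8.79,0],-0.1],[-0.55,[-0.44,-8.79,0],-0.1],[-0.55,[-0.44,-8.79,0],-0.1],[-0.55,[-0.44,-8.79,0],-0.1],[-0.55,[-0.44,-8.79,0],-0.1],[-0.55,[-0.44,-8.79,0],-0.1],[-0.55,[0,0,0],0],[-0.55,[0,0,0],0]])

```text
time: 6.57
tool_pos: [542.9, -47.1, 72.4]
tcp_rot: [180.0, 0.0, -178.4]
ft_force: [0.1, -0.1, -0.4]
finger_gap: 19.7
grip_force: 0.0
```

```bash
python3 - <<'E'
from h import *
s=sense(); print(s["tool_pos"],s["tcp_rot"],s["finger_gap"],s["ft_force"],s["grip_force"],s["joint_pos"])
o=look(qs=("hasp_knob","hasp_pivot","plug_tab","plug_mid","port_mouth"));S=o["side"]
b=proj(S,[620,-10,80]); x,y=b.astype(int)
cv2.imwrite("pics/c4.png",cv2.resize(S["color"][y-60:y+60,x-75:x+75,::-1],None,fx=5,fy=5,interpolation=cv2.INTER_CUBIC))
E
```

```text
[542.92015311 -47.12385915  72.36001563] [ 1.79998995e+02  2.34998762e-03 -1.78384991e+02] 19.710452023150037 [ 0.05867021 -0.06146215 -0.4004321 ] 0.0 [-1.03526410e+01  6.80257170e+00  1.03229882e+02  1.56479115e-03
  6.99654560e+01 -1.01968186e+02]
top hasp_knob [680.6 422.1  -0.7] 0.73
top hasp_pivot [635.5 -43.8  80.4] 0.85
top hasp_pivot [643.6   4.4  55.9] 0.54
top plug_tab [576.2 196.8  72.6] 0.75
top plug_tab [ 568.  -158.6   66.4] 0.59
top plug_tab [474.4  41.7  74.6] 0.51
top plug_mid [ 663.9 -162.2   49.4] 0.6
top plug_mid [475.8  37.3  48.9] 0.57
top plug_mid [ 570.8 -161.6   52.4] 0.49
top port_mouth [643.3   3.   44.6] 0.74
side hasp_knob [545.7 -46.2  78. ] 0.45
side hasp_pivot [635.4 -43.1  78.7] 0.74
side plug_tab [ 664.8 -163.5   69.7] 0.84
side plug_tab [ 572.2 -162.4   73. ] 0.72
side plug_tab [471.5  41.5  72.1] 0.69
side plug_mid [477.9  42.4  47.2] 0.88
side plug_mid [642.1   8.2  54.6] 0.83
side plug_mid [ 663.2 -163.2   46.6] 0.64
side port_mouth [650.4   8.4  42. ] 0.96
```

View pics/c4.png

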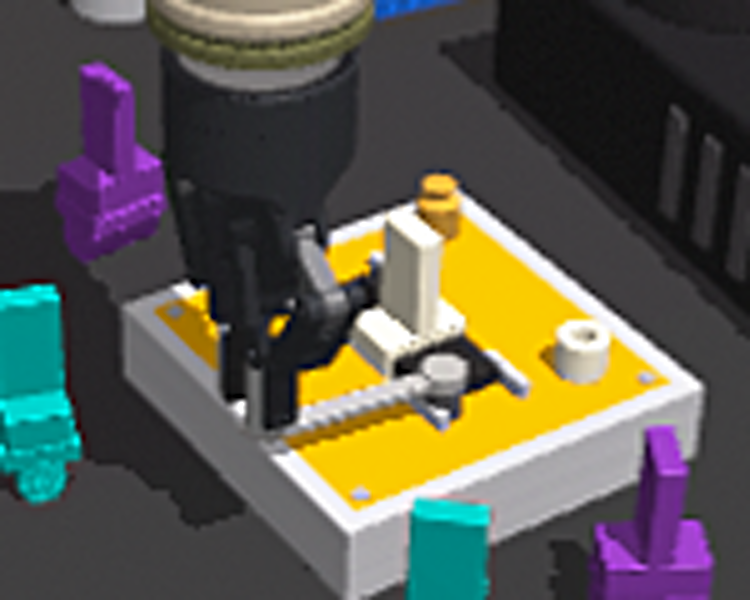

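The hasp now points along -x (bar from crop 445,375 to 265,430), and the plug is still seated. I'll raise, turn back and go above the tab.

play_rows(increments=[[-0.55,[0,0,-25],0],[-0.55,[0,0,-25],0],[-0.55,[0,0,-30],0]])

```text
time: 7.42
tool_pos: [541.6, -46.7, 151.6]
tcp_rot: [180.0, -0.2, -178.2]
ft_force: [-0.4, -0.9, 0.2]
finger_gap: 19.2
grip_force: 0.0
```

play_rows(increments=[[0,[0,0,0],0.1247],[0,[0,0,0],0.1247],[0,[0,0,0],0.1247],[0,[0,0,0],0.1247],[0,[0,0,0],0.1247],[0,[0,0,0],0.1247],[0,[0,0,0],0.1247],[0,[0,0,0],0.1247],[0,[0,0,0],0.1247],[0,[0,0,0],0.1247],[0,[0,0,0],0.1247],[0,[0,0,0],0.1247]])

```text
time: 8.42
tool_pos: [542.9, -46.9, 152.3]
tcp_rot: [-180.0, -0.0, 95.7]
ft_force: [0.4, 0.2, -0.5]
finger_gap: 42.4
grip_force: 0.0
```

play_rows(increments=[[0,[10.45,26.6,0],0],[0,[10.45,26.6,0],0],[0,[10.45,26.6,0],0],[0,[10.45,26.6,0],0],[0,[0,0,0],0]])

```text
time: 8.83
tool_pos: [647.1, 8.3, 151.2]
tcp_rot: [180.0, -0.1, 96.2]
ft_force: [0.3, -0.4, -0.5]
finger_gap: 42.8
grip_force: 0.0
```

```bash
python3 - <<'E'
from h import *
s=sense(); print(s["tool_pos"],s["tcp_rot"],s["finger_gap"])
o=look(qs=("hasp_knob","plug_tab","plug_mid","port_mouth"));S=o["side"]
b=proj(S,[630,-10,90]); x,y=b.astype(int)
cv2.imwrite("pics/c5.png",cv2.resize(S["color"][y-60:y+60,x-75:x+75,::-1],None,fx=5,fy=5,interpolation=cv2.INTER_CUBIC))
for z in(105,79): print(proj(S,[644.5,5.5,z])-[x-75,y-60])
E
```

```text
[647.06902479   8.33051044 151.18904316] [ 1.79961749e+02 -5.92711289e-02  9.61929194e+01] 42.80851792406641
top plug_tab [ 665.  -166.    73.2] 0.8
top plug_tab [644.7   8.2  80.3] 0.59
top plug_tab [580.7 195.3  73.8] 0.49
top plug_mid [ 664.7 -165.    49.9] 0.8
top plug_mid [ 568.8 -162.7   52.6] 0.54
top plug_mid [577.4 193.9  49.1] 0.52
top port_mouth [641.1   2.   41.4] 0.62
side hasp_knob [543.1 -47.   77.7] 0.74
side plug_tab [577.  193.2  69.9] 0.96
side plug_tab [ 571.2 -161.9   71. ] 0.73
side plug_tab [ 666.2 -162.5   68.4] 0.72
side plug_mid [579.5 193.9  50.7] 0.92
side plug_mid [ 661.1 -165.    48.6] 0.91
side plug_mid [471.5  42.1  50.8] 0.81
side port_mouth [646.   10.3  43.9] 0.66
[78.50233728 49.59425282]
[78.03106712 59.32803797]
```

View pics/c5.png

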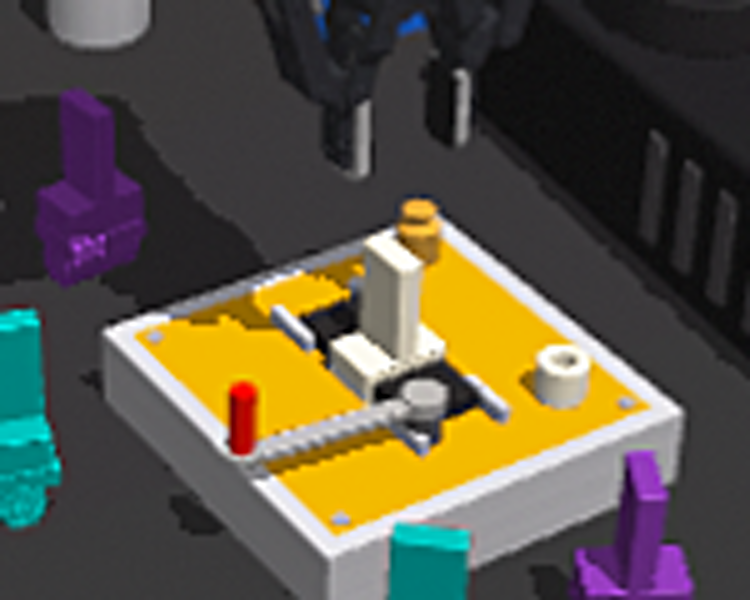

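Tab top at crop (392,248), which matches the projection of (644.5, 5.5), and the hasp stays open. I'll descend and grip.

play_rows(increments=[[0,[0,0,21],0],[0,[0,0,21],0],[0,[0,0,21],0],[0,[0,0,21],0],[0,[0,0,0],0],[0,[0,0,0],0]])

```text
time: 9.83
tool_pos: [642.8, 5.9, 67.1]
tcp_rot: [-179.8, -0.0, 96.1]
ft_force: [0.4, -0.5, 1.1]
finger_gap: 42.7
grip_force: 0.0
```

play_rows(increments=[[-1,[0,0,0],0],[-1,[0,0,0],0],[-1,[0,0,0],0],[-1,[0,0,0],0],[-1,[0,0,0],0],[-1,[0,0,0],0],[-1,[0,0,0],0],[-1,[0,0,0],0],[-1,[0,0,0],0],[-1,[0,0,0],0]], force=30)

```text
time: 10.67
tool_pos: [645.2, 5.7, 70.4]
tcp_rot: [179.9, 0.0, 96.1]
ft_force: [-3.3, -0.3, 7.0]
finger_gap: 11.7
grip_force: 37.2
```

play_rows(increments=[[-1,[2,0,0],0],[-1,[2,0,0],0],[-1,[2,0,0],0],[-1,[2,0,0.3],0],[-1,[2,0,0.3],0],[-1,[2,0,0.3],0],[-1,[2,0,0.4],0],[-1,[1.5,0,0.4],0],[-1,[0,0,0],0],[-1,[0,0,0],0]])

```text
time: 11.5
tool_pos: [643.7, 18.5, 69.6]
tcp_rot: [179.9, 0.2, 96.1]
ft_force: [-7.1, -10.2, 12.6]
finger_gap: 11.6
grip_force: 39.0
```

```bash
python3 - <<'E'
from h import *
s=sense(); print(s["tool_pos"],s["tcp_rot"],s["finger_gap"],s["grip_force"],s["ft_force"],s["wrist_torque"])
S=snapshot("side")
b=proj(S,[630,-10,80]); x,y=b.astype(int)
cv2.imwrite("pics/c6.png",cv2.resize(S["color"][y-60:y+60,x-75:x+75,::-1],None,fx=5,fy=5,interpolation=cv2.INTER_CUBIC))
E
```

```text
[643.74144389  18.52095988  69.60922242] [179.88114061   0.24891242  96.06101981] 11.599910027451616 39.008116722106934 [ -7.13476139 -10.20065922  12.62267401] [-2.112948    1.29947747  0.01912964]
```

View pics/c6.png

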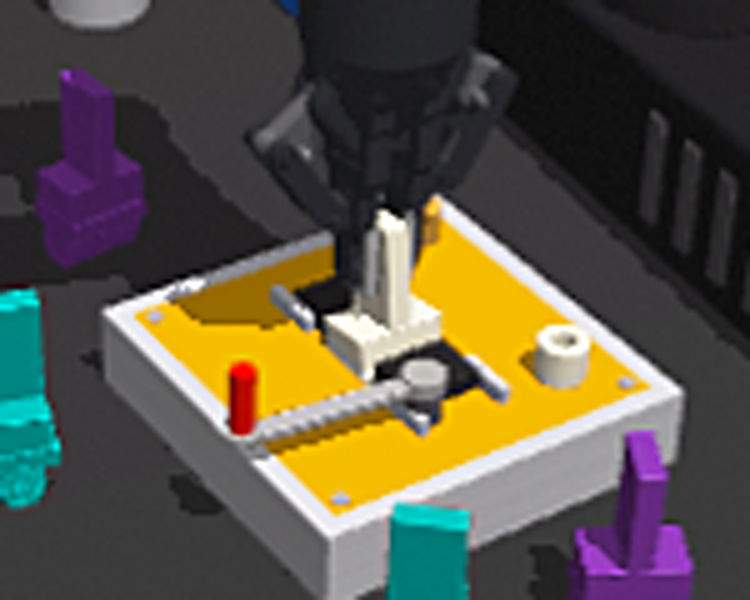

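The plug is tilted to +y: the tab top is now at crop (390,220) and the ledge slopes. I'll push a little further, then rock the other way.

play_rows(increments=[[-1,[2,0,0],0],[-1,[1.5,0,0],0],[-1,[0,0,0],0],[-1,[0,0,0],0]])

```text
time: 11.88
tool_pos: [643.3, 22.1, 69.1]
tcp_rot: [179.9, 0.2, 96.1]
ft_force: [-5.0, -10.4, 9.3]
finger_gap: 11.6
grip_force: 38.9
```

play_rows(increments=[[-1,[-2.5,0,-0.2],0],[-1,[-2.5,0,-0.2],0],[-1,[-2.5,0,-0.3],0],[-1,[-2.5,0,-0.3],0],[-1,[-2.5,0,-0.3],0],[-1,[-2.5,0,-0.2],0],[-1,[-2.5,0,-0.2],0],[-1,[-1.5,0,0],0],[-1,[0,0,0],0]])

```text
time: 12.63
tool_pos: [644.6, 7.5, 69.5]
tcp_rot: [179.9, -0.1, 96.1]
ft_force: [-2.7, 6.7, 4.3]
finger_gap: 11.5
grip_force: 38.3
```

play_rows(increments=[[-1,[-2,0,0],0],[-1,[-2,0,0],0],[-1,[-2,0,0],0],[-1,[-2,0,0.3],0],[-1,[-2,0,0.3],0],[-1,[-2,0,0.3],0],[-1,[-2,0,0.4],0],[-1,[-2,0,0.4],0],[-1,[-2,0,0],0],[-1,[-1,0,0],0],[-1,[0,0,0],0],[-1,[0,0,0],0]])

```text
time: 13.63
tool_pos: [646.6, -10.6, 68.3]
tcp_rot: [179.9, -0.2, 96.2]
ft_force: [-4.9, 9.0, 7.0]
finger_gap: 11.5
grip_force: 39.6
```

```bash
python3 - <<'E'
from h import *
s=sense(); print(s["tool_pos"],s["tcp_rot"],s["finger_gap"],s["grip_force"],s["ft_force"],s["wrist_torque"])
S=snapshot("side")
b=proj(S,[630,-10,80]); x,y=b.astype(int)
cv2.imwrite("pics/c7.png",cv2.resize(S["color"][y-60:y+60,x-75:x+75,::-1],None,fx=5,fy=5,interpolation=cv2.INTER_CUBIC))
E
```

```text
[646.64857161 -10.63221095  68.25248421] [ 1.79929271e+02 -1.72916182e-01  9.61535970e+01] 11.456369098182341 39.57401096820831 [-4.87117786  8.97697911  6.98933228] [1.75841036 0.92722472 0.01229457]
```

View pics/c7.png

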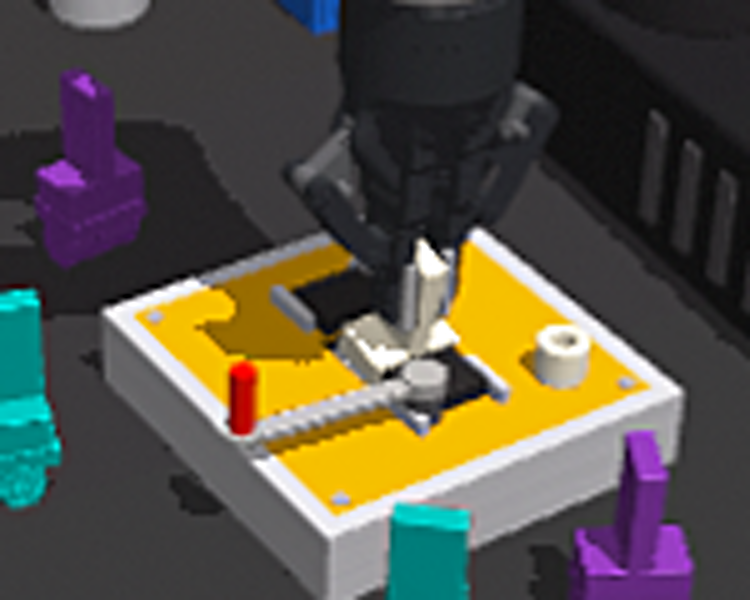

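The plug is tilted to -y (tab top at crop 428,255), about 0.23 rad. I'll return to centre and lift.

play_rows(increments=[[-1,[2.5,0,-0.3],0],[-1,[2.5,0,-0.3],0],[-1,[2.5,0,-0.3],0],[-1,[2.5,0,-0.3],0],[-1,[2.5,0,-0.3],0],[-1,[2.5,0,0],0],[-1,[2.5,0,0],0],[-1,[1.5,0,0],0],[-1,[0,0,0],0],[-1,[0,0,0],0]])

```text
time: 14.52
tool_pos: [645.0, 4.3, 69.0]
tcp_rot: [179.9, 0.1, 96.1]
ft_force: [-0.9, -6.6, 3.0]
finger_gap: 12.0
grip_force: 39.5
```

play_rows(increments=[[-1,[0,0,-1.5],0],[-1,[0,0,-1.5],0],[-1,[0,0,-1.5],0],[-1,[0,0,-1.5],0],[-1,[0,0,-1.5],0],[-1,[0,0,0],0]])

```text
time: 15.02
tool_pos: [644.4, 6.2, 75.8]
tcp_rot: [180.0, -0.0, 96.1]
ft_force: [-0.2, -0.9, -1.7]
finger_gap: 11.6
grip_force: 38.8
```

It rises freely, with no catch under the strips. I'll continue to about 62 mm of lift.

play_rows(increments=[[-1,[0,0,-4],0],[-1,[0,0,-5],0],[-1,[0,0,-5],0],[-1,[0,0,-6],0],[-1,[0,0,-6],0],[-1,[0,0,-6],0],[-1,[0,0,-6],0],[-1,[0,0,-6],0],[-1,[0,0,-5],0],[-1,[0,0,-4],0],[-1,[0,0,-2],0],[-1,[0,0,0],0]])

```text
time: 16.02
tool_pos: [644.6, 5.9, 131.3]
tcp_rot: [180.0, 0.0, 96.1]
ft_force: [0.6, 0.2, -2.5]
finger_gap: 11.5
grip_force: 38.7
```

play_rows(increments=[[-1,[0,0,0],0],[-1,[0,0,0],0],[-1,[0,0,0],0],[-1,[0,0,0],0],[-1,[0,0,0],0],[-1,[0,0,0],0]])

```text
time: 16.52
tool_pos: [644.2, 5.9, 130.4]
tcp_rot: [-180.0, -0.0, 96.1]
ft_force: [0.3, 0.1, -2.5]
finger_gap: 11.5
grip_force: 38.7
```

```bash
python3 - <<'E'
from h import *
s=sense(); print(s["tool_pos"],s["finger_gap"],s["grip_force"],s["ft_force"],s["qd"])
o=look(qs=("hasp_knob","plug_tab","plug_mid"));S=o["side"]
b=proj(S,[630,-10,100]); x,y=b.astype(int)
cv2.imwrite("pics/c8.png",cv2.resize(S["color"][y-60:y+60,x-75:x+75,::-1],None,fx=5,fy=5,interpolation=cv2.INTER_CUBIC))
for z in(70,118): print((proj(S,[644.5,5.5,z])-[x-75,y-60])*5)
E
```

```text
[644.19279871   5.93666578 130.41610719] 11.497293926980516 38.72621297836304 [ 0.25981441  0.08709556 -2.47085836] [ 0.10722074 -0.09526306  0.01340592  0.03693428 -0.05256352 -0.0059596 ]
top plug_tab [ 660.3 -163.8   72.9] 0.53
top plug_tab [ 572.  -159.1   67.1] 0.51
top plug_tab [583.6 194.9  73.1] 0.49
top plug_mid [576.7 191.9  48. ] 0.68
top plug_mid [ 567.5 -164.9   50.6] 0.64
top plug_mid [ 661.3 -165.1   48. ] 0.5
side hasp_knob [544.6 -46.4  79.7] 0.88
side plug_tab [ 569.6 -162.4   70.1] 0.96
side plug_tab [ 663.5 -163.7   69.6] 0.9
side plug_tab [642.8   7.5 143.4] 0.81
side plug_mid [ 568.8 -163.3   53.7] 0.79
side plug_mid [575.5 198.4  46.8] 0.78
side plug_mid [ 659.  -164.5   49.5] 0.76
[389.351016   333.18294441]
[393.708292   243.13758979]
```

View pics/c8.png

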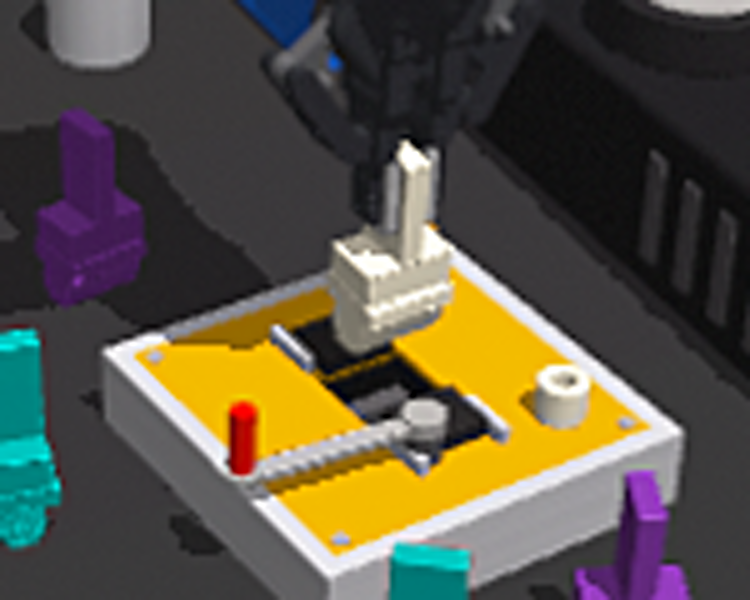

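The plug is held upright and clear of the port (foot at about crop 385,335). Its tab is at z≈142, so the foot is about 3 cm above the plate, and the hasp is open.

```bash
python3 -c "
from bench import *
print(hand_in())"
```

```text
the job is handed in; nothing more can be done
None
```

The job is handed in, but the call returned no verdict: the hasp is swung open, the plug was rocked free both ways, and the arm holds it still, near upright, about 3 cm above the port.

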